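Shut and latch the slide box with the fingertips

ROBOT

A 6-joint arm with a two-finger parallel gripper is mounted at the origin on a cart in front of the work surface, level with it; the furniture and walls round the work are solid. World frame = base frame: x ahead of the robot, y to its left, z up, the work surface at z = 0. Lengths are in m, angles in rad, forces in N, time in s.
With the tool pointing down it reaches from about 0.4 to 0.825 m from the base axis. Payload 7 kg.
Tool frame: the origin (TCP) lies midway between the tips of the shut fingers; the grasp point (between the pads) lies arm.hold_point_z behind it (arm.hold_point_z is the distance from the TCP to the grasp point, in m); z points along the fingers, y is the line along which they close (so a half turn about z gives the same grasp; the last joint's range is limited). The gripper opens to 88 mm and grips with 3 to 60 N. Pads are 19 mm wide; open, the fingers measure 130 mm over their backs; the gripper's body (78 mm by 193 mm) begins 47 mm behind the grasp point.
Start: joints at [1.558, 0.359, 0.012, 0, -1.224, -0.288], TCP at [0.2, 0.645, 0.227] pointing down, gripper open.
Joint ranges: [-3.07, 3.07], [-1.43, 2.12], [-1.02, 1.25], [-3.03, 1.67], [-3.05, -0], [-3.03, 3.03]. Speed limits (rad/s): [2.39, 2.39, 3.01, 3.14, 3.14, 3.14].

INTERFACE

Orientations are given as [roll, pitch, yaw] about the fixed x, y, z axes, in that order (R = Rz(yaw) Ry(pitch) Rx(roll)).
In Python, from station import arm gives the robot as it stands.
- The arm moves only by the shell command python3 -m crank 'ROWS' [OPENING] [FORCE]. ROWS is JSON, a list that holds one entry, the list of rows, each a list of 4 numbers: the shift along the tool's x, y, z in units of 25 mm (1.0 is 25 mm), then the turn about the tool's z in units of 5 degrees (1.0 is 5 degrees). A call has 1 to 12 rows; each row is the pose to reach, as a shift and turn from the pose commanded when the call began, along the tool's axes at that moment; what a row does not reach only later rows make up. A row lasts 1/8 s, in which the tool goes at most 62.5 mm and 10.7 degrees, less where a joint would pass 70% of its speed; a pose out of reach is approached as far as the arm can. A call with a gripper value outside its range is refused whole. OPENING is the closure, from 0 (fully open) to 1 (shut), set as the call begins (- or left out, the last holds). The fingers move at their own pace and stop on an object; FORCE is the grip in N (left out, the last holds). Time passes only in rows, so rows that repeat a pose let the fingers close. It gives the time, the measured TCP pose, the force, the opening and the grip force at its end, in the units of the state.
- arm.get_state(): the state, without advancing time (a new reading comes with each control period).
- arm.grab_frame(name): name is "scene" or "top" or "wrist"; returns (picture, depth): 480x640x3 uint8, red, green, blue; 480x640 float32, m along the optical axis (not along the pixel's ray), 0 where there is no reading.
- arm.get_calibration(name): a dict with "mtx" (3x3 intrinsics, pixels), "R" (3x3) and "t" (3): a world point X has camera coordinates R X + t; the wrist camera has in their place "mount" (4x4, takes a point from camera to tool coordinates, whose origin is the TCP and whose axes are the flange's). Camera axes: x right, y down, z forward; pixel columns grow to the right and rows downward; lengths in m; the calibration is good to about 2 mm. A picture is of the moment at which its call begins: read the wrist's pose just before it. get_calibration takes no time and is no camera call.
- arm.job_done(): hands the job in; it is judged then, once.
Trained networks look in the newest picture that a camera, given by its name, has taken for a name from the list of things; names that differ only in an ending like _2 or _b are one class to them, and where a whole thing is asked for, a point or a joint stands for the part that bears it (a point fixed in the world has none). Each returns a list of dicts, best first, with "score" (0 to 1); they miss things now and then, are a little off and sometimes report something else, mostly with a low value. They report only what shows in the picture. A call takes as long as a camera call.
- arm.recognise(thing, camera): "extent" ([left, top, width, height] in pixels, round what is visible of it).
- arm.trace(thing, camera): "mask" (480x640 bool, what is visible of it) and "extent" ([left, top, width, height] in pixels, round what is visible of it).
The state is a dict: "t": time; "q": joint angles; "qd": joint speeds; "joint_efforts": joint torques, N m; "eef_pos": TCP position; "ee_rot": TCP orientation; "force": force on the tool from outside, world axes, zero at the start; "moment": the same for the moment, N m; "width": finger opening in m; "gripper_force": force on a finger pad.
Only numpy, scipy, OpenCV 4.12 (cv2) and the standard library are available. Lean on these libraries where they do the work, as an engineer would, in place of code of your own. Each camera call takes 0.05 s, during which the arm holds its last target. There are 200 camera calls.

TASK

Shut the half-open green slide box using only the fingertips: push its lid over from behind and down, gently and without slamming it, until it is fully closed, and only then push the little wire clasp in the middle of the front up against the box so that it is latched. Do not lift the box or shove it from its place, and leave everything else on the bench alone; finish with the hand clear.

Things in the scene. Friction and masses are not known exactly. Their poses are not given: they have to be found in the camera images.
- slidebox: The open green slide box, loose on the worktop, holding glass slides (0.75 to 1.1 kg). 94 mm deep (x), 250 mm wide (y), 34 mm high when shut; tray and lid are 17 mm high each. Origin: centre of its underside. x points from the front (clasp side) to the hinge at the back, y along the width, z up. Front wall at x = -45 mm, back at +49 mm, ends at y = -125 and +125 mm.
- slidebox_lid (a joint): Angle of the lid on its long back hinge, rad: 0 is fully shut, 1.57 upright; it starts half open, at 0.8 to 1.2. The hinge is stiff (0.07 N m): the lid stays at whatever angle it is left and neither falls nor springs. The lid reaches 96 mm from the hinge line to its free edge; its flat outer (upper) face lies 17 mm outside the hinge line.
- slidebox_clasp (a joint): Angle of the wire clasp in the middle of the front, rad: 0 is upright against the front, latched; it grows as the clasp swings forward and down. Starts at 0.4 to 0.6 (end 5 to 7 mm off the front), stays where it is left; about 1 N at its end moves it. Pivot at x = -48 mm, z = 8 mm of the box; 16 mm wide, 12 mm long. Latched, its outer face is at x = -50 mm, its end at z = 20 mm.
- lid_hinge (a point): Middle of the lid's hinge line, at x = +51 mm, z = 17 mm of the box; the line runs along the box's y.
- lid_edge (a point): Middle of the free front edge of the lid, on its outer (upper) face; it moves with the lid. Shut, it is 34 mm above the worktop, 45 mm in front of the box's origin.
- clasp_end (a point): Free end of the clasp, in the middle of its width; it moves with the clasp.
- slide_pack: Bystander: a worn paper-wrapped pack of slides, 70 x 88 x 32 mm; loose. Origin: centre of its underside.
- pot: Bystander: a small white pot with a green cap, 48 mm across, 52 mm high; loose. Origin: centre of its underside.
- forceps: Bystander: fine steel forceps lying flat, 13 x 118 x 9 mm; loose. Origin: centre of its underside.
- dropper: Bystander: a small brown dropper bottle, 28 mm across, 94 mm high; loose. Origin: centre of its underside.
- tape: Bystander: a roll of cream masking tape lying flat, 81 mm across, 19 mm high; loose. Origin: centre of its underside.
- cover_box: Bystander: a small white and blue cardboard box, 77 x 103 x 41 mm; loose. Origin: centre of its underside.

How it is judged:
On the way, in this order (a step that is already met when the one before it is completed fails the run):
1. the lid is fully shut while the clasp still hangs open (value of joint slidebox_lid below 0.04 rad and value of joint slidebox_clasp above 0.25 rad), for 0.2 s.
2. the clasp is pushed up against the front, latched, with the lid shut (value of joint slidebox_clasp below 0.12 rad and value of joint slidebox_lid below 0.04 rad), for 0.2 s.
At the end, for the whole second after the job is handed in: The lid is shut to within 0.04 rad (4 mm at its front edge), the clasp is upright to within 0.12 rad, and the box lies flat and at rest within 25 mm of where it stood (all of step 2 and not (distance of slidebox from where it was at the start of the episode above 0.025 m) and angle between slidebox's own z axis and vertical below 0.03 rad and linear speed of slidebox below 0.01 m/s); the robot touches nothing.
It fails at once if the clasp is pushed up while the lid is not yet down (value of joint slidebox_clasp below 0.2 rad and value of joint slidebox_lid above 0.15 rad).
It fails at once if the lid is slammed (faster than 4 rad/s, about 0.4 m/s at its edge) (velocity of joint slidebox_lid below -4 rad/s).
It fails at once if the box or its lid is pressed with more than 80 N (contact force between the fingers and slidebox above 80 N).
It fails at once if the box is lifted, tipped up, or shoved more than 40 mm from its place (height (world z) of slidebox above 0.012 m or angle between slidebox's own z axis and vertical above 0.15 rad or distance of slidebox from where it was at the start of the episode above 0.04 m).
It fails at once if a bystander is moved more than 15 mm (distance of any of slide_pack, pot, forceps, dropper, tape, cover_box from where it was at the start of the episode above 0.015 m).
It also fails if it takes over 48 s, if anything falls off the work surface, if the arm or the gripper's body presses on something with over 40 N, if the wrist force passes 120 N, or if a joint passes its speed limit or range.

## Working session

There is one attempt and no reset: what is moved stays moved. The work goes in short steps, Python scripts to look and compute and a shell command to move; the robot and the scene stay as the last step left them, time stands still between calls to the robot, and variables do not carry over. Pictures are saved under pics/ and viewed, at most 10 in all, crops included, and the job is handed in when it is done.

```bash
mkdir -p pics
cat > h.py <<'E'
import numpy as np, cv2
from station import arm
def world(cam, depth, mask):
    c=arm.get_calibration(cam); K=np.array(c["mtx"]); R=np.array(c["R"]); t=np.array(c["t"])
    v,u=np.nonzero(mask&(depth>0)); z=depth[v,u]
    P=np.stack([(u-K[0,2])/K[0,0]*z,(v-K[1,2])/K[1,1]*z,z],1)
    return (P-t)@R, u, v
E
python3 - <<'E'
from h import *
s=arm.get_state(); print(s["t"],s["eef_pos"],s["ee_rot"],s["width"])
for cam in ("scene","top"):
    im,d=arm.grab_frame(cam); cv2.imwrite(f"pics/{cam}0.png",im[:,:,::-1]); np.save(f"pics/{cam}0.npy",d)
    for th in ("slidebox","slidebox_lid","slidebox_clasp","slide_pack","pot","forceps","dropper","tape","cover_box"):
        r=arm.trace(th,cam)
        if r:
            m=r[0]["mask"]; np.save(f"pics/{cam}_{th}.npy",m)
            P,u,v=world(cam,d,m)
            print(cam,th,round(r[0]["score"],2),r[0]["extent"],np.percentile(P,[2,50,98],axis=0).round(3).tolist() if len(P) else None)
        else: print(cam,th,None)
E
```

```text
0.0 [0.19989502 0.64420264 0.2256577 ] [ 3.13998171e+00 -1.18231889e-04 -3.00979327e-01] 0.08810287117829484
scene slidebox 0.84 [361.1, 239.4, 110.9, 80.7] [[0.448, -0.33, -0.0], [0.526, -0.214, 0.015], [0.576, -0.085, 0.107]]
scene slidebox_lid 0.62 [371.6, 238.9, 98.8, 57.9] [[0.496, -0.332, 0.014], [0.544, -0.217, 0.057], [0.623, -0.086, 0.109]]
scene slidebox_clasp None
scene slide_pack 0.85 [257.2, 234.7, 32.7, 20.5] [[0.466, 0.17, -0.001], [0.492, 0.21, 0.028], [0.583, 0.261, 0.035]]
scene pot 0.51 [207.7, 222.1, 16.4, 18.5] [[0.449, 0.375, 0.008], [0.461, 0.388, 0.038], [0.488, 0.414, 0.054]]
scene forceps 0.59 [156.7, 227.1, 24.9, 5.7] [[0.436, 0.526, 0.0], [0.444, 0.561, 0.006], [0.456, 0.602, 0.012]]
scene dropper 0.6 [222.3, 203.9, 9.7, 27.4] [[0.532, 0.405, 0.001], [0.541, 0.415, 0.036], [0.592, 0.452, 0.09]]
scene tape 0.55 [319.6, 274.6, 27.8, 25.3] [[0.384, -0.066, 0.0], [0.415, -0.026, 0.014], [0.461, 0.009, 0.02]]
scene cover_box 0.98 [459.8, 254.9, 45.5, 32.9] [[0.616, -0.386, 0.003], [0.634, -0.344, 0.038], [0.689, -0.291, 0.043]]
top slidebox 0.63 [393.3, 225.1, 100.7, 48.3] [[0.454, -0.323, -0.003], [0.511, -0.203, 0.013], [0.568, -0.083, 0.108]]
top slidebox_lid 0.78 [396.3, 221.2, 98.3, 30.4] [[0.499, -0.328, -0.001], [0.533, -0.204, 0.09], [0.579, -0.085, 0.11]]
top slidebox_clasp None
top slide_pack None
top pot 0.61 [209.3, 254.3, 24.7, 21.1] [[0.454, 0.378, 0.005], [0.474, 0.395, 0.05], [0.497, 0.42, 0.057]]
top forceps 0.18 [394.5, 226.1, 99.3, 49.5] [[0.453, -0.323, -0.003], [0.511, -0.201, 0.012], [0.572, -0.083, 0.108]]
top dropper 0.74 [208.3, 254.4, 25.3, 18.8] [[0.454, 0.378, 0.023], [0.473, 0.398, 0.051], [0.495, 0.42, 0.057]]
top tape 0.83 [362.1, 264.2, 31.2, 31.3] [[0.388, -0.062, -0.004], [0.428, -0.022, 0.017], [0.467, 0.015, 0.023]]
top cover_box 0.76 [464.7, 180.9, 38.1, 29.5] [[0.62, -0.383, 0.005], [0.653, -0.332, 0.038], [0.691, -0.284, 0.045]]
```

Run:
```python
import cv2, numpy as np
a=cv2.imread("pics/scene0.png"); b=cv2.imread("pics/top0.png")
A=cv2.resize(a[190:340,300:520],(800,545),interpolation=cv2.INTER_CUBIC)
B=cv2.resize(b[150:310,330:530],(700,560),interpolation=cv2.INTER_CUBIC)
cv2.imwrite("pics/c1.png",A); cv2.imwrite("pics/c2.png",B)
from h import *
for cam in ("scene","top"):
    d=np.load(f"pics/{cam}0.npy"); 
    P,u,v=world(cam,d,np.load(f"pics/{cam}_slidebox.npy")|np.load(f"pics/{cam}_slidebox_lid.npy"))
    P=P[(P[:,0]<.62)]
    box=P[P[:,2]>.005]
    print(cam,cv2.minAreaRect(box[box[:,2]<.025][:,:2].astype(np.float32)))
    top=P[P[:,2]>.05]; 
    print(cam,cv2.minAreaRect(top[:,:2].astype(np.float32)), top[:,2].max())
    for y in (-.30,-.25,-.2,-.15,-.1):
        for lo,hi in ((.0,.012),(.012,.022),(.03,.05),(.05,.07),(.07,.09),(.09,.12)):
            q=P[(abs(P[:,1]-y)<.02)&(P[:,2]>lo)&(P[:,2]<hi)]
            if len(q)>3: print(cam,y,(lo,hi),len(q),np.percentile(q[:,0],[3,50,97]).round(3),q[:,2].mean().round(3))
```

```text
scene ((0.5086094737052917, -0.2054392248392105), (0.2518010437488556, 0.12159514427185059), 81.31291198730469)
scene ((0.5284731984138489, -0.20710432529449463), (0.2523777186870575, 0.04907144606113434), 82.34088134765625) 0.11104669389260956
scene -0.3 (0.0, 0.012) 333 [0.443 0.501 0.539] 0.004
scene -0.3 (0.012, 0.022) 152 [0.441 0.526 0.546] 0.016
scene -0.3 (0.03, 0.05) 58 [0.527 0.544 0.553] 0.04
scene -0.3 (0.05, 0.07) 63 [0.528 0.533 0.54 ] 0.06
scene -0.3 (0.07, 0.09) 29 [0.519 0.524 0.528] 0.075
scene -0.3 (0.09, 0.12) 116 [0.492 0.501 0.509] 0.104
scene -0.25 (0.0, 0.012) 207 [0.45  0.514 0.568] 0.005
scene -0.25 (0.012, 0.022) 172 [0.449 0.472 0.55 ] 0.016
scene -0.25 (0.03, 0.05) 52 [0.493 0.55  0.559] 0.04
scene -0.25 (0.05, 0.07) 56 [0.534 0.54  0.547] 0.06
scene -0.25 (0.07, 0.09) 27 [0.525 0.532 0.535] 0.075
scene -0.25 (0.09, 0.12) 105 [0.5   0.508 0.516] 0.104
scene -0.2 (0.0, 0.012) 331 [0.457 0.514 0.552] 0.004
scene -0.2 (0.012, 0.022) 120 [0.45  0.544 0.559] 0.016
scene -0.2 (0.03, 0.05) 54 [0.553 0.559 0.567] 0.04
scene -0.2 (0.05, 0.07) 54 [0.54  0.546 0.554
[... 1858 characters left out ...]
.534 0.539 0.546] 0.081
top -0.2 (0.09, 0.12) 126 [0.509 0.519 0.533] 0.103
top -0.15 (0.0, 0.012) 251 [0.472 0.507 0.536] 0.004
top -0.15 (0.012, 0.022) 30 [0.465 0.468 0.475] 0.015
top -0.15 (0.03, 0.05) 37 [0.563 0.57  0.578] 0.041
top -0.15 (0.05, 0.07) 40 [0.55  0.558 0.565] 0.061
top -0.15 (0.07, 0.09) 32 [0.54  0.548 0.553] 0.081
top -0.15 (0.09, 0.12) 130 [0.516 0.526 0.543] 0.103
top -0.1 (0.0, 0.012) 235 [0.482 0.513 0.552] 0.004
top -0.1 (0.012, 0.022) 50 [0.472 0.478 0.561] 0.016
top -0.1 (0.03, 0.05) 37 [0.562 0.576 0.582] 0.041
top -0.1 (0.05, 0.07) 32 [0.557 0.564 0.572] 0.062
top -0.1 (0.07, 0.09) 40 [0.541 0.553 0.562] 0.08
top -0.1 (0.09, 0.12) 135 [0.522 0.533 0.546] 0.102
```

View pics/c1.png

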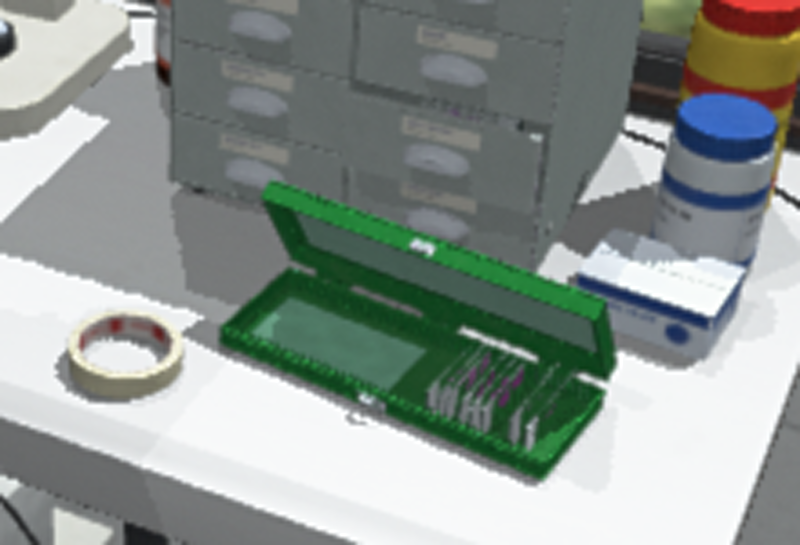

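View pics/c2.png

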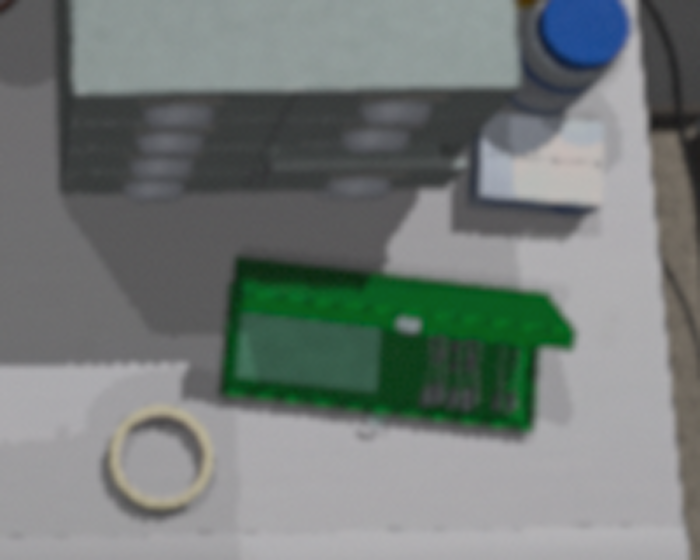

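The crops show the box half open with slides at its right, the clasp at about (360,412) in c1 and (368,430) in c2. The tape is at its left front, the cover box is at its right rear, and a drawer cabinet stands behind. Next I check the clearances and the view of the whole bench.

Run:
```python
from h import *
print("hold",arm.hold_point_z)
H={}
for cam in ("scene","top"):
    d=np.load(f"pics/{cam}0.npy"); P,u,v=world(cam,d,np.ones((480,640),bool))
    P=P[(P[:,2]>.03)&(P[:,2]<.6)]
    print(cam)
    for y0 in np.arange(-.4,.75,.1):
        q=P[(P[:,1]>=y0)&(P[:,1]<y0+.1)&(P[:,0]>.3)&(P[:,0]<.8)]
        lo=[]
        for z0,z1 in ((.03,.12),(.12,.2),(.2,.3),(.3,.6)):
            w=q[(q[:,2]>=z0)&(q[:,2]<z1)]
            lo.append(round(float(np.percentile(w[:,0],2)),3) if len(w)>8 else None)
        print(round(y0,1),lo)
```

```text
hold 0.0188
scene
-0.4 [0.496, 0.704, None, None]
-0.3 [0.5, 0.621, 0.637, None]
-0.2 [0.514, 0.619, 0.629, None]
-0.1 [0.529, 0.627, 0.63, None]
-0.0 [0.636, 0.636, 0.637, None]
0.1 [0.489, None, None, None]
0.2 [0.477, 0.662, 0.695, 0.636]
0.3 [0.453, 0.661, 0.688, 0.636]
0.4 [0.452, None, None, None]
0.5 [0.707, 0.698, None, None]
0.6 [None, None, None, None]
0.7 [None, None, None, None]
top
-0.4 [0.5, 0.708, None, None]
-0.3 [0.5, 0.623, 0.641, None]
-0.2 [0.515, 0.623, 0.634, None]
-0.1 [0.528, 0.628, 0.635, None]
-0.0 [0.641, 0.641, 0.642, None]
0.1 [0.492, 0.796, None, None]
0.2 [0.481, 0.667, 0.696, 0.641]
0.3 [0.457, 0.666, None, 0.641]
0.4 [0.455, None, None, None]
0.5 [0.713, 0.7, None, None]
0.6 [None, None, None, None]
0.7 [None, None, None, None]
```

View pics/scene0.png

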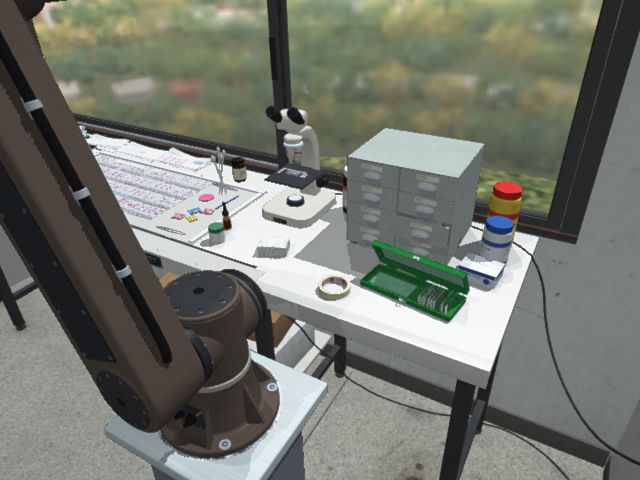

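The scene view shows the box at the right end of the bench around (415,280), the cabinet close behind it (front at x≈0.62), and the way over from the left free above 0.2 m. I go to a look-out above the box with the fingers shut.

```bash
python3 -m crank '[[[1,1.3,0,0],[2.5,3.3,0,0],[4,5.3,0,-0.5],[5.5,7.3,0,-1],[7,9.3,0,-1.85],[8.5,11.3,0,-1.85],[10,13.3,0,-1.85],[11.5,15.3,0,-1.85],[13,17.3,0,-1.85],[14.5,19.3,0,-1.85],[16,21.3,0,-1.85],[17.3,23,0,-1.85]]]' 1 20
```

```text
t: 2.5
eef_pos: [0.4432, -0.0348, 0.2271]
ee_rot: [-3.141, -0.001, -0.14]
force: [0.3, 0.6, 0.4]
width: 0.0004
gripper_force: 0.0
```

```bash
python3 -m crank '[[[0.7,2,0,0],[1.4,4,0,0],[1.8,5.5,0,0],[2,6.4,0,0],[2,6.4,0,0],[2,6.4,0,0]]]'
python3 - <<'E'
from h import *
from scipy.spatial.transform import Rotation as Ro
s=arm.get_state(); im,d=arm.grab_frame("wrist"); cv2.imwrite("pics/w1.png",im[:,:,::-1])
T=np.eye(4); T[:3,:3]=Ro.from_euler("xyz",s["ee_rot"]).as_matrix(); T[:3,3]=s["eef_pos"]
c=arm.get_calibration("wrist"); K=np.array(c["mtx"]); M=T@np.array(c["mount"])
v,u=np.mgrid[:480,:640]; z=d
P=np.stack([(u-K[0,2])/K[0,0]*z,(v-K[1,2])/K[1,1]*z,z,np.ones_like(z)],-1)@M.T
np.save("pics/w1P.npy",P[...,:3]); np.save("pics/w1d.npy",d)
ex=np.array([.99,-.139]); ey=np.array([.139,.99])
for th in ("slidebox","slidebox_lid","slidebox_clasp","clasp_end"):
    r=arm.trace(th,"wrist")
    if r:
        m=r[0]["mask"]&(d>0); Q=P[m]; L=np.stack([Q[:,:2]@ex,Q[:,:2]@ey,Q[:,2]],1)
        print(th,round(r[0]["score"],2),r[0]["extent"],np.percentile(L,[1,50,99],axis=0).round(3).tolist() if len(L) else None)
        np.save(f"pics/w1_{th}.npy",m)
    else: print(th,None)
E
```

```text
t: 3.25
eef_pos: [0.4699, -0.1978, 0.2266]
ee_rot: [-3.141, -0.0, -0.14]
force: [0.6, 0.8, 0.4]
width: 0.0003
gripper_force: 0.0
slidebox 0.94 [163.5, 116.7, 309.1, 109.8] [[0.485, -0.253, 0.002], [0.55, -0.13, 0.068], [0.593, -0.008, 0.11]]
slidebox_lid 0.56 [161.1, 114.1, 313.5, 70.9] [[0.534, -0.252, 0.031], [0.56, -0.131, 0.087], [0.594, -0.009, 0.11]]
slidebox_clasp 0.55 [160.7, 112.8, 308.4, 76.6] [[0.534, -0.252, 0.03], [0.56, -0.13, 0.087], [0.594, -0.009, 0.11]]
clasp_end 0.39 [312.0, 221.2, 10.4, 6.8] [[0.473, -0.138, 0.005], [0.476, -0.132, 0.018], [0.481, -0.125, 0.02]]
```

View pics/w1.png

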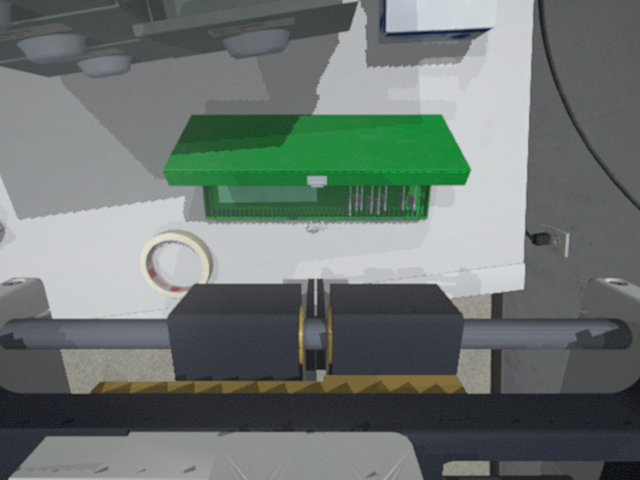

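The wrist view shows the box squared up: lid outer face from (165,115) to (468,185), front wall at row 218, clasp at (313,230). Next, fit the lid plane and locate the front wall.

Run:
```python
import numpy as np
P=np.load("pics/w1P.npy"); ex=np.array([.99,-.139]); ey=np.array([.139,.99])
def L(rs,cs):
    Q=P[rs,cs].reshape(-1,3); return np.stack([Q[:,:2]@ex,Q[:,:2]@ey,Q[:,2]],1)
q=L(slice(122,165),slice(215,420)); A=np.c_[q[:,0],q[:,1],np.ones(len(q))]
k=np.linalg.lstsq(A,q[:,2],rcond=None)[0]; print("z=ax+by+c",k,"angle",np.arctan(-k[0]), "res",np.std(A@k-q[:,2]))
print("x at z .06/.09, y-.13:",[(z-k[2]-k[1]*-.13)/k[0] for z in(.025,.06,.09,.105)])
for c in (240,300,380):
    for r in range(168,224,3): 
        a=L(slice(r,r+1),slice(c-3,c+4)); print(c,r,np.median(a,0).round(4))
print(np.median(L(slice(224,236),slice(307,320)),0)); q=L(slice(222,238),slice(300,328)); print(q[q[:,2]>.008].round(4).tolist())
```

```text
z=ax+by+c [-1.66226239 -0.00191448  1.01929267] angle 1.0292087195130846 res 0.020495278184615287
x at z .06/.09, y-.13: [np.float64(0.5983059945824731), np.float64(0.5772503536667055), np.float64(0.5592026614531904), np.float64(0.5501788153464329)]
240 168 [ 0.5477 -0.0688  0.1086]
240 171 [ 0.5452 -0.0679  0.1083]
240 174 [ 0.5428 -0.0674  0.1076]
240 177 [ 0.5401 -0.0671  0.1055]
240 180 [ 0.5375 -0.0667  0.1044]
240 183 [ 0.5348 -0.0664  0.1027]
240 186 [ 0.5188 -0.0441  0.0037]
240 189 [ 0.5154 -0.0439  0.0038]
240 192 [ 0.5119 -0.0435  0.0036]
240 195 [ 0.5086 -0.0438  0.004 ]
240 198 [ 0.5051 -0.0431  0.0035]
240 201 [ 0.5017 -0.0431  0.0039]
240 204 [ 0.498  -0.0426  0.0031]
240 207 [ 0.4947 -0.0426  0.0038]
240 210 [ 0.4924 -0.0448  0.0098]
240 213 [ 0.4892 -0.0453  0.0109]
240 216 [ 0.4866 -0.0447  0.0149]
240 219 [ 0.4832 -0.0444  0.015 ]
240 222 [ 0.4762 -0.0406  0.0008]
300 168 [ 0.5477 -0.1168  0.1088]
300 171 [ 0.5452 -0.1167  0.1075]
300 174 [ 0.5428 -0.1168  0.1073]
300 177 [ 0.5402 -0.1166  0.1059]
300 180 [ 0.5376 -0.1165  0.1044]
300 183 [ 0.5349 -0.1164  0.1028]

[... 1841 characters left out ...]
.0192], [0.4757, -0.1289, 0.0176], [0.4763, -0.13, 0.0199], [0.4759, -0.1311, 0.0183], [0.4759, -0.1322, 0.0184], [0.4761, -0.1334, 0.0191], [0.476, -0.1345, 0.0188], [0.4758, -0.1356, 0.0179], [0.4761, -0.1367, 0.0191], [0.4761, -0.1378, 0.0192], [0.4746, -0.1266, 0.0177], [0.4744, -0.1277, 0.017], [0.4745, -0.1289, 0.0173], [0.4745, -0.13, 0.0173], [0.4748, -0.1311, 0.0184], [0.4743, -0.1323, 0.0167], [0.4744, -0.1334, 0.0169], [0.4742, -0.1345, 0.0162], [0.4731, -0.1266, 0.0167], [0.4731, -0.1277, 0.0166], [0.4727, -0.1289, 0.0152], [0.4734, -0.13, 0.0176], [0.4729, -0.1311, 0.0158], [0.4734, -0.1323, 0.0178], [0.4732, -0.1334, 0.017], [0.4732, -0.1345, 0.0168], [0.5712, -0.1291, 0.3855]]
```

Run:
```python
from h import *
print(np.array(arm.get_calibration("wrist")["mount"]).round(3))
for cam in ("scene","top"):
    d=np.load(f"pics/{cam}0.npy"); P,u,v=world(cam,d,np.ones((480,640),bool))
    w=P[(P[:,0]>.56)&(P[:,0]<.72)&(P[:,1]>-.33)&(P[:,1]<-.08)&(P[:,2]>.1)]
    for z in np.arange(.1,.4,.03):
        b=w[(w[:,2]>=z)&(w[:,2]<z+.03)]
        if len(b)>5: print(cam,z.round(2),len(b),np.percentile(b[:,0],[0,2,20]).round(3))
```

```text
[[ 0.    -0.958 -0.288  0.079]
 [ 1.     0.     0.    -0.001]
 [ 0.    -0.288  0.958 -0.159]
 [ 0.     0.     0.     1.   ]]
scene 0.1 799 [0.605 0.609 0.621]
scene 0.13 714 [0.615 0.619 0.624]
scene 0.16 743 [0.622 0.626 0.638]
scene 0.19 765 [0.634 0.636 0.639]
scene 0.22 783 [0.623 0.627 0.638]
scene 0.25 1484 [0.633 0.637 0.64 ]
top 0.1 312 [0.61  0.612 0.62 ]
top 0.13 314 [0.622 0.623 0.625]
top 0.16 290 [0.628 0.629 0.635]
top 0.19 185 [0.64  0.64  0.642]
top 0.22 331 [0.628 0.629 0.635]
top 0.25 2471 [0.64  0.641 0.652]
```

```bash
python3 -c "
from h import *
s=arm.get_state(); print(s['t'],np.round(s['q'],3),np.round(s['eef_pos'],4),np.round(s['ee_rot'],3))"
```

```text
3.5 [-0.012  0.085 -0.346 -0.    -1.14   1.444] [ 0.4701 -0.1974  0.2268] [-3.141 -0.    -0.138]
```

```bash
python3 -m crank '[[[0,0,0,1.5],[0,0,0,3.5],[0,0,0,5.6],[0,0,0,7.7],[0,0,0,9.8],[0,0,0,11.9],[0,0,0,14],[0,0,0,16],[0,0,0,18],[0,0,0,20],[0,0,0,22],[0,0,0,24]]]' && python3 -m crank '[[[0,0,0,2],[0,0,0,4],[0,0,0,6],[0,0,0,8],[0,0,0,10],[0,0,0,11.5],[0,0,0,12],[0,0,0,12]]]'
```

```text
t: 5.0
eef_pos: [0.4701, -0.1976, 0.2267]
ee_rot: [-3.141, 0.0, -2.239]
force: [-0.5, -0.4, 0.5]
width: 0.0006
gripper_force: 0.0
t: 6.0
eef_pos: [0.4701, -0.1977, 0.2267]
ee_rot: [3.142, 0.0, 3.003]
force: [-1.0, -0.1, -0.6]
width: 0.0001
gripper_force: 0.0
```

```bash
python3 -m crank '[[[-1,0,0,0],[-2.2,0,0,0],[-3.1,0,0,0],[-3.4,0,0,0],[-3.4,0,1.2,0],[-3.4,0,2.6,0],[-3.4,0,4,0],[-3.4,0,5,0],[-3.4,0,5.5,0],[-3.4,0,5.5,0]]]'
python3 - <<'E'
from h import *
im,d=arm.grab_frame("scene"); cv2.imwrite("pics/s2.png",cv2.resize(im[150:340,300:540,::-1],(760,602),interpolation=cv2.INTER_CUBIC)[:600])
E
```

```text
t: 7.25
eef_pos: [0.5537, -0.2098, 0.0888]
ee_rot: [-3.141, -0.001, 3.003]
force: [-0.7, 0.4, 1.0]
width: 0.0002
gripper_force: 0.0
```

View pics/s2.png

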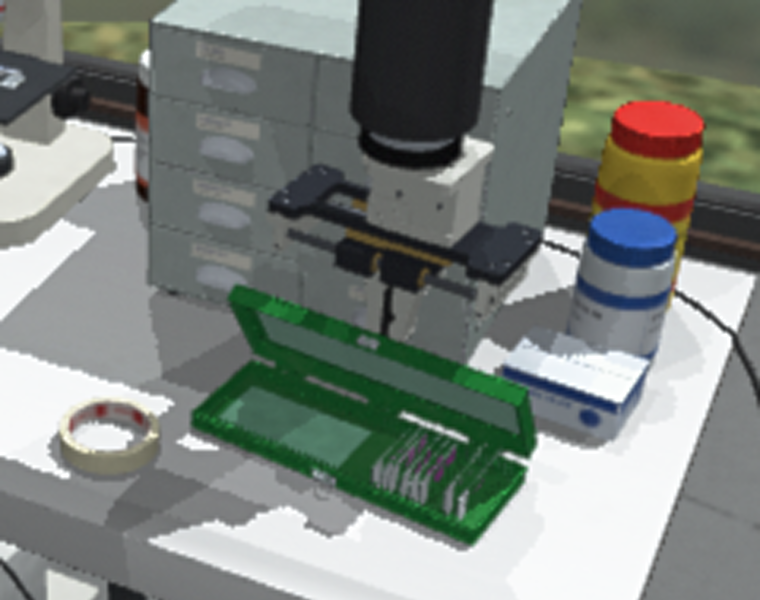

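The view shows the closed fingertips standing behind the lid at about (388,310), clear of the cabinet. Now I push the lid over along its arc.

```bash
python3 -m crank '[[[0.35,0,0,0],[0.55,0,0,0],[0.7,0,0.02,0],[0.82,0,0.06,0],[0.95,0,0.1,0],[1.08,0,0.17,0],[1.21,0,0.25,0],[1.34,0,0.33,0],[1.47,0,0.42,0],[1.59,0,0.52,0],[1.7,0,0.62,0],[1.8,0,0.72,0]]]'
python3 - <<'E'
from h import *
im,d=arm.grab_frame("scene"); cv2.imwrite("pics/s3.png",cv2.resize(im[190:340,320:520,::-1],(760,570),interpolation=cv2.INTER_CUBIC))
E
```

```text
t: 8.8
eef_pos: [0.5094, -0.2036, 0.0709]
ee_rot: [-3.142, -0.0, 3.002]
force: [0.5, -0.2, 0.1]
width: 0.0007
gripper_force: 0.2
```

View pics/s3.png

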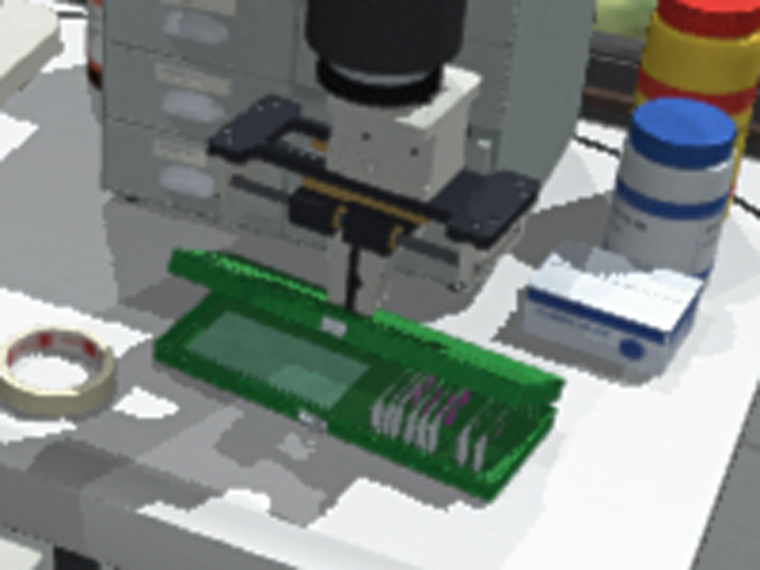

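The lid is following, now near 0.55 rad (its edge from (175,255) to (560,385)), and the box has not moved. I continue down.

```bash
python3 -m crank '[[[0.12,0,0.13,0],[0.22,0,0.25,0],[0.31,0,0.37,0],[0.4,0,0.5,0],[0.48,0,0.63,0],[0.55,0,0.76,0],[0.62,0,0.9,0],[0.68,0,1.04,0],[0.73,0,1.18,0],[0.77,0,1.3,0],[0.8,0,1.4,0],[0.8,0,1.48,0]]]'
```

```text
t: 10.35
eef_pos: [0.4896, -0.2009, 0.0342]
ee_rot: [-3.141, -0.001, 3.003]
force: [-5.8, 4.5, 22.2]
width: 0.0009
gripper_force: 11.0
```

```bash
python3 -m crank '[[[0,0,0,0],[0,0,-0.2,0],[0,0,-1,0],[0.2,0,-2.4,0],[1.2,0,-3.5,0],[2.3,0,-4,0],[2.8,0,-4,0],[2.8,0,-4,0]]]'
python3 - <<'E'
from h import *
from scipy.spatial.transform import Rotation as Ro
s=arm.get_state(); im,d=arm.grab_frame("wrist"); cv2.imwrite("pics/w4.png",im[:,:,::-1])
T=np.eye(4); T[:3,:3]=Ro.from_euler("xyz",s["ee_rot"]).as_matrix(); T[:3,3]=s["eef_pos"]
c=arm.get_calibration("wrist"); K=np.array(c["mtx"]); M=T@np.array(c["mount"])
v,u=np.mgrid[:480,:640]; z=d
P=np.stack([(u-K[0,2])/K[0,0]*z,(v-K[1,2])/K[1,1]*z,z,np.ones_like(z)],-1)@M.T
np.save("pics/w4P.npy",P[...,:3])
ex=np.array([.99,-.139]); ey=np.array([.139,.99])
print("tcp",s["eef_pos"][:2]@ex,s["eef_pos"][:2]@ey,s["eef_pos"][2])
for th in ("slidebox","clasp_end"):
    r=arm.trace(th,"wrist")
    if r:
        m=r[0]["mask"]&(d>0); Q=P[m]; L=np.stack([Q[:,:2]@ex,Q[:,:2]@ey,Q[:,2]],1)
        print(th,round(r[0]["score"],2),r[0]["extent"],np.percentile(L,[1,50,99],axis=0).round(4).tolist())
        if th=="slidebox":
            t=L[(L[:,2]>.028)&(L[:,2]<.045)]; print("top z by x:",[(a,np.median(t[abs(t[:,0]-a)<.006][:,2]).round(4)) for a in (.49,.51,.53,.55,.57)], "front",np.percentile(t[:,0],[.5,2]))
E
```

```text
t: 11.35
eef_pos: [0.4201, -0.191, 0.134]
ee_rot: [3.141, 0.0, 3.002]
force: [-0.1, -0.2, -0.1]
width: 0.0003
gripper_force: 0.0
tcp 0.44241945534430877 -0.13074333508537703 0.13404421314613668
slidebox 0.67 [165.6, 264.1, 301.0, 113.5] [[0.4737, -0.2533, 0.0013], [0.484, -0.1293, 0.0186], [0.5745, -0.0061, 0.0358]]
top z by x: [(0.49, np.float64(0.0345)), (0.51, np.float64(0.0345)), (0.53, np.float64(nan)), (0.55, np.float64(0.0345)), (0.57, np.float64(0.0347))] front [0.48339268 0.48365217]
clasp_end 0.47 [304.6, 265.7, 17.5, 9.0] [[0.4712, -0.1382, -0.0002], [0.4756, -0.1303, 0.0157], [0.4834, -0.1233, 0.0199]]
  return _methods._mean(a, axis=axis, dtype=dtype,
  ret = ret.dtype.type(ret / rcount)
```

View pics/w4.png

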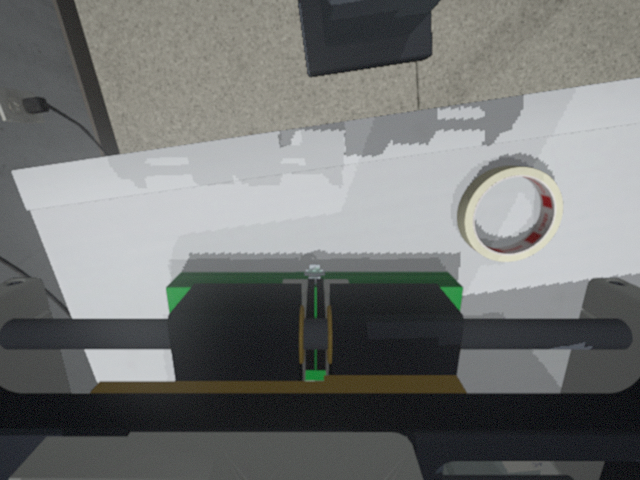

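The view shows the lid shut (its top level at 34.5 mm throughout) with the clasp still sticking out at (315,270), in line with the fingertips. I descend in front of it and push.

```bash
python3 -m crank '[[[0,0,1.5,0],[0,0,3,0],[0,0,4.2,0],[0,0,4.8,0],[0,0,4.8,0],[-0.3,0,4.8,0],[-0.55,0,4.8,0],[-0.7,0,4.8,0],[-0.8,0,4.8,0],[-0.9,0,4.8,0],[-1,0,4.8,0],[-1,0,4.8,0]]]'
```

```text
t: 13.0
eef_pos: [0.4455, -0.1946, 0.0141]
ee_rot: [-3.142, 0.0, 3.002]
force: [-0.2, -0.3, -0.0]
width: 0.0006
gripper_force: 0.2
```

```bash
python3 -m crank '[[[-0.03,0,0,0],[-0.06,0,0,0],[-0.06,0,0,0]]]'; python3 -m crank '[[[-0.03,0,0,0],[-0.06,0,0,0],[-0.06,0,0,0]]]'
```

```text
t: 13.38
eef_pos: [0.446, -0.1947, 0.0139]
ee_rot: [-3.142, -0.001, 3.002]
force: [-4.2, 1.3, 2.3]
width: 0.0004
gripper_force: 1.8
t: 13.75
eef_pos: [0.4462, -0.1949, 0.0137]
ee_rot: [-3.142, -0.003, 3.002]
force: [-6.9, 3.0, 5.9]
width: 0.0004
gripper_force: 3.7
```

Run:
```python
from h import *
im,d=arm.grab_frame("wrist"); cv2.imwrite("pics/w5.png",cv2.resize(im[240:400,215:425,::-1],(787,600),interpolation=cv2.INTER_CUBIC))
```

```text
(no output)
```

View pics/w5.png

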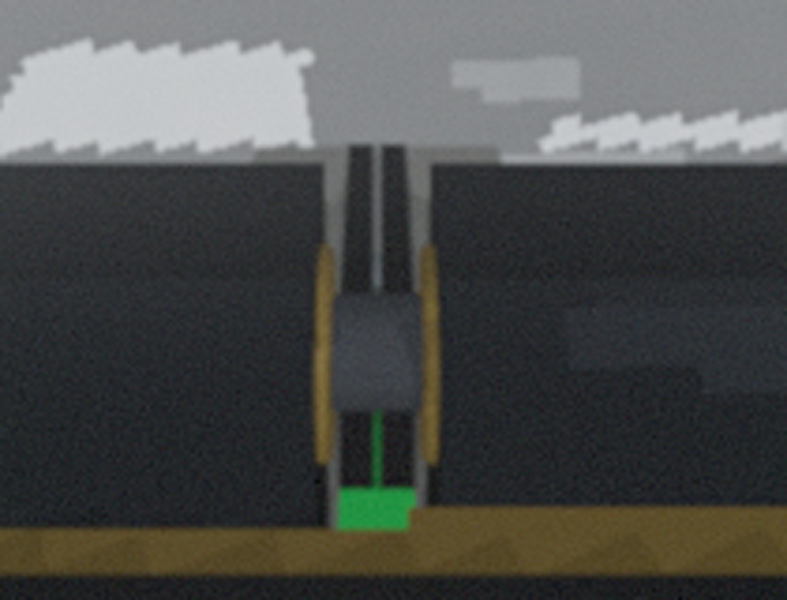

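The fingers hide the clasp here, but the motion has stopped against the front at the expected spot, with 7 N. I back off and check.

```bash
python3 -m crank '[[[0,0,0,0],[0.3,0,0,0],[1,0,0,0],[1.3,0,-1,0],[1.3,0,-2.5,0],[1.2,0,-4.5,0],[1.2,0,-5,0],[1.2,0,-5,0]]]'
python3 - <<'E'
from h import *
from scipy.spatial.transform import Rotation as Ro
s=arm.get_state(); im,d=arm.grab_frame("wrist"); cv2.imwrite("pics/w6.png",cv2.resize(im[230:310,265:365,::-1],(750,600),interpolation=cv2.INTER_CUBIC))
T=np.eye(4); T[:3,:3]=Ro.from_euler("xyz",s["ee_rot"]).as_matrix(); T[:3,3]=s["eef_pos"]
c=arm.get_calibration("wrist"); K=np.array(c["mtx"]); M=T@np.array(c["mount"])
v,u=np.mgrid[:480,:640]; z=d
P=np.stack([(u-K[0,2])/K[0,0]*z,(v-K[1,2])/K[1,1]*z,z,np.ones_like(z)],-1)@M.T
ex=np.array([.99,-.139]); ey=np.array([.139,.99])
for th in ("slidebox","clasp_end"):
    r=arm.trace(th,"wrist")
    if r:
        m=r[0]["mask"]&(d>0); Q=P[m]; L=np.stack([Q[:,:2]@ex,Q[:,:2]@ey,Q[:,2]],1)
        L=L[L[:,2]>.008]
        print(th,round(r[0]["score"],2),r[0]["extent"],np.percentile(L,[1,50,99],axis=0).round(4).tolist())
        if th=="slidebox":
            t=L[(L[:,2]>.028)&(L[:,2]<.045)]; print("front",np.percentile(t[:,0],[.5,2]),"z",np.percentile(t[:,2],[5,50,95]))
            k=L[(abs(L[:,1]+.1307)<.009)&(L[:,2]<.026)]; o=L[(abs(L[:,1]+.1307)>.02)&(L[:,2]<.026)]
            print("clasp zone x",np.percentile(k[:,0],[2,10,50]) if len(k) else None,"elsewhere",np.percentile(o[:,0],[2,10,50]) if len(o) else None)
E
```

```text
t: 14.8
eef_pos: [0.4186, -0.1907, 0.1396]
ee_rot: [3.141, 0.003, 3.002]
force: [-0.0, -0.0, -0.8]
width: 0.0008
gripper_force: 0.0
slidebox 0.89 [169.0, 270.5, 292.2, 104.5] [[0.4767, -0.2529, 0.0083], [0.4839, -0.1292, 0.0217], [0.5752, -0.0068, 0.0359]]
front [0.48320012 0.48335828] z [0.02872772 0.03435242 0.03563125]
clasp zone x [0.47549718 0.47663385 0.4797117 ] elsewhere [0.48203535 0.48254827 0.48379572]
clasp_end 0.65 [305.8, 268.9, 16.5, 6.7] [[0.4752, -0.1373, 0.0087], [0.4793, -0.1309, 0.019], [0.4831, -0.1228, 0.0223]]
```

View pics/w6.png

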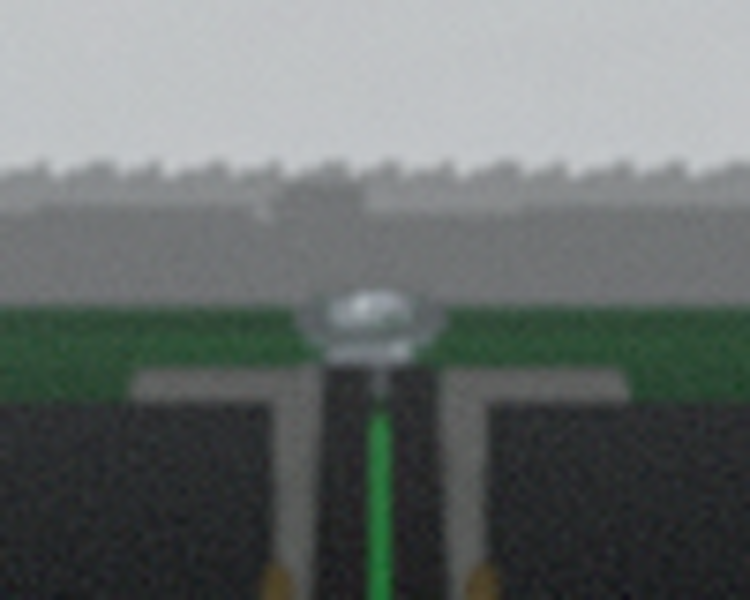

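Run:
```python
from h import *
from scipy.spatial.transform import Rotation as Ro
s=arm.get_state(); im,d=arm.grab_frame("wrist")
T=np.eye(4); T[:3,:3]=Ro.from_euler("xyz",s["ee_rot"]).as_matrix(); T[:3,3]=s["eef_pos"]
c=arm.get_calibration("wrist"); K=np.array(c["mtx"]); M=T@np.array(c["mount"])
v,u=np.mgrid[:480,:640]; z=d
P=np.stack([(u-K[0,2])/K[0,0]*z,(v-K[1,2])/K[1,1]*z,z,np.ones_like(z)],-1)@M.T
ex=np.array([.99,-.139]); ey=np.array([.139,.99])
def prof(P,cols,rows):
    for r in rows:
        print(r,' '.join(f"{1e3*(P[r,c,:2]@ex):.1f}/{1e3*P[r,c,2]:.1f}" for c in cols))
print("now"); prof(P,range(306,326,3),range(266,282))
P4=np.load("pics/w4P.npy"); print("before push"); prof(P4,range(306,326,3),range(262,280))
```

```text
now
266 477.5/0.5 477.5/0.4 477.3/0.9 477.7/-0.1 477.6/0.2 477.7/-0.0 477.4/0.6
267 478.1/1.4 478.6/0.3 478.6/0.1 478.5/0.6 478.5/0.5 478.5/0.4 478.2/1.2
268 479.4/0.8 479.8/-0.2 479.2/1.4 479.3/1.1 479.4/0.7 479.9/-0.5 479.4/0.7
269 480.4/0.8 480.5/0.5 480.2/1.2 480.5/0.6 480.2/1.2 480.4/0.8 480.9/-0.6
270 482.1/-0.9 481.4/0.9 481.2/1.2 481.5/0.6 481.6/0.3 481.7/0.0 481.8/-0.3
271 482.7/0.0 479.4/8.3 479.2/8.9 479.4/8.3 479.6/7.8 479.4/8.3 482.8/-0.2
272 483.8/-0.2 479.7/9.9 476.2/18.6 476.2/18.6 476.0/19.1 479.4/10.6 483.4/0.8
273 483.0/4.3 481.0/9.3 476.7/19.7 476.9/19.1 476.9/19.2 479.7/12.5 483.0/4.2
274 483.2/6.2 482.4/8.3 477.6/19.9 477.8/19.2 477.9/19.1 480.1/13.7 483.8/4.8
275 483.2/8.7 483.5/7.9 478.4/20.1 479.2/18.3 478.2/20.7 479.4/17.9 482.9/9.5
276 483.0/11.5 479.5/19.8 479.3/20.3 479.4/20.0 479.7/19.5 479.8/19.2 482.7/12.1
277 480.5/19.7 479.7/21.6 479.6/21.9 479.5/22.2 479.3/22.5 480.0/20.9 482.5/15.1
278 483.3/15.4 430.5/139.1 430.6/138.8 479.5/24.2 430.4/139.3 430.2/139.9 483.6/14.7
279 429.1/143.7 430.5/140.4 430.8/139.7 481.6/21.6 430.8/139.8 430.8/139.8 428.8/144
[... 906 characters left out ...]
9.5 480.6/9.2 480.3/9.9 479.9/11.0 479.7/11.4 483.0/3.2
272 483.0/5.7 481.4/9.7 481.1/10.4 481.4/9.6 481.1/10.3 481.5/9.2 482.7/6.4
273 482.4/9.5 483.2/7.5 482.8/8.5 483.1/7.9 483.1/7.9 483.2/7.6 482.6/9.1
274 483.0/10.4 482.5/11.7 482.7/11.1 483.9/8.3 482.8/10.8 482.8/11.0 482.9/10.6
275 482.8/13.2 479.2/21.8 479.1/22.0 479.1/22.0 479.4/21.4 481.6/16.1 481.8/15.5
276 482.4/16.6 479.0/24.5 479.4/23.6 479.3/23.8 479.6/23.0 483.1/14.9 482.9/15.4
277 484.0/15.1 480.2/23.9 479.7/25.1 480.0/24.4 480.0/24.3 484.4/14.0 484.2/14.5
278 484.7/15.6 433.1/135.8 433.3/135.1 481.5/22.9 433.3/135.2 433.8/134.1 484.0/17.1
279 431.3/141.0 433.8/135.4 433.1/136.9 482.6/22.6 433.0/137.1 433.5/136.1 432.1/139.3
```

The wrist view shows the clasp at (370,320) up against the green front. Its wire stands vertical in depth, at x'=479.4 to 479.7 mm from z=8 to 20 mm, where before the push its end was 4 to 5 mm out. The lid is still flat, the box has not moved, and the hand is clear, so I hand in.

```bash
python3 -c "
from station import arm
print(arm.job_done())"
```

```text
the job is handed in; nothing more can be done
None
```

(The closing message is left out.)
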